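# Shut and lock the tilt-out parts bin

## Robot

A 6-joint arm with a two-finger parallel gripper is mounted at the origin on the work surface. World frame = base frame: x ahead of the robot, y to its left, z up, the work surface at z = 0. Lengths are in m, angles in rad, forces in N, time in s.
With the tool pointing down it reaches from about 0.275 to 1 m from the base axis. Payload 8.4 kg.
Tool frame: the origin (TCP) lies on the centre line of the jaws, within the pads' length; the fingertips stand 17 mm ahead of it and the grasp point (between the pads) lies 2 mm behind it (bot.tcp_to_tips is the y of the fingertips in the tool frame, in m); y points along the fingers, z is the direction in which the jaws open and shut, and the axes are right-handed (so a half turn about y gives the same grasp; the last joint's range is limited). The gripper opens to 85 mm and grips with 20 to 120 N. Pads are 22 mm wide; open, the fingers measure 114 mm over their backs; the gripper's body (76 mm by 85 mm) begins 54 mm behind the grasp point. The pads swing forward as they close: fully open they stand 13 mm farther back than shut.
Start: joints at [1.226, 0.353, 1.633, -0, 1.155, -0.002], TCP at [0.21, 0.589, 0.248] pointing down, gripper open.
Joint ranges: [-2.63, 2.63], [-0.92, 2.1], [0.06, 2.66], [-1.3, 4.44], [0, 2.69], [-3.02, 3.02]. Speed limits (rad/s): [2.22, 2.22, 2.79, 3.14, 3.14, 3.14].

## Interface

Orientations are given as a unit quaternion [x, y, z, w].
In Python, from workcell import bot, hand, kinematics, get_obs, vision, hand_in gives the robot as it stands. The module is installed in compiled form; this text tells all that it offers. Calls block until the motion is done:
- bot.reach(position, orientation): joint-space move of the TCP to a pose.
- bot.servo_line(position, ori=None, velocity=0.15): straight line of the TCP; ori=None keeps the orientation; velocity is the mean speed in m/s.
- bot.goto_joints(angles): joint-space move.
- hand.move_gripper(opening, strength=None): finger opening in m; strength is the grip in N (None keeps the last); returns when the fingers have stopped.
- bot.dwell(seconds).
- kinematics.solve_ik(position, orientation): joint angles nearest the present ones, or None.
- get_obs(): the state.
- vision.read_camera(name): name is "side" or "top" or "wrist"; returns a dict with "frame" (420x560x3 uint8, red, green, blue), "intrinsics" (3x3 intrinsics, pixels), "view" (4x4, takes a point from world to camera coordinates). Camera axes: x right, y down, z forward; pixel columns grow to the right and rows downward; lengths in m; the calibration is good to about 2 mm. A picture is of the moment at which its call begins. There is no depth.
A pose or a line that the arm cannot do raises bot.IKError and nothing moves.
- hand_in(): hands the job in, once; it reports no verdict.
The state is a dict: "time_s": time; "joint_pos": joint angles; "joint_vel": joint speeds; "joint_efforts": joint torques, N m; "position": TCP position; "orientation": TCP orientation; "wrist_force": force on the tool from outside, world axes, zero at the start; "ft_torque": the same for the moment, N m; "gripper_width": finger opening in m.
Only numpy, scipy, OpenCV 4.12 (cv2) and the standard library are available. Lean on these libraries where they do the work, as an engineer would, in place of code of your own. Each camera call takes 0.05 s, during which the arm holds its last target.

## Task

Push the parts cabinet's tilt-out bin fully shut, swing the steel hasp over until it lies flat on the bin's rim with the knob standing up through its slot, then lock it: pull the knob straight up, turn it counter-clockwise (seen from above) until it can drop into its locking notch, which lies out of sight and must be found by feel, and leave the knob fully down there. Leave the other things on the bench where they are.

Things in the scene. Friction and masses are not known exactly. Their poses are not given: they have to be found in the camera images.
- cabinet: Grey plastic cabinet fixed to the bench, 200 deep (x) x 300 wide (y) x 170 high. Origin: centre of its underside; x points from its front (towards the robot) to its back, z up. Offsets below are (x, y, z) mm in this frame. Front plane x = -100. Flat roof z = 170, x = -38 to 100; before it the bin's rim, flush when shut. Hinge knuckles 9 high on the roof at x = 10, |y| < 37.
- bin (a joint): Tilt of the white bin (244 wide, 0.5 kg) about its lower front edge (-100, 0, 15): 0 = shut (hard stop), positive = top leaning out to the robot, rad; starts 0.14 to 0.30. Stiff hinge, stays where left; shuts with up to 4 N at the top. Its front is a flat plate 155 high, its rim a solid block 60 deep (x = -100 to -40 shut), 30 thick, top z = 170 shut.
- bin_rim (a point): Middle of the upper front edge of the bin; (-100, 0, 170) when shut.
- hasp (a joint): Angle of the steel hasp strap about its level hinge pin (along y): 0 = closed, lying forward over the bin's rim (its top face at z = 177); 1.57 = upright; more = leaning back over the roof, rad. Starts 1.75 to 2.15. Stiff hinge (0.07 N m): it stays where it is left.
- hasp_hinge (a point): Middle of the hasp's hinge pin, (10, 0, 174). The strap is 117 long from here, 48 wide, 4 thick; its slot for the knob, 50 long and 20 wide, runs from 57 to 107 mm from the pin. From the pin to 57 mm it is solid: the place to press it down.
- hasp_tip (a point): Middle of the free end of the hasp, 117 mm from the pin.
- knob_lift (a joint): How far the knob is pulled up, m: 0 = fully down, 0.008 = just out of its notch or riding on the flat between notches, 0.012 = stop. A spring pulls it down with 2.4 N (at 0) to 4.2 N (at the stop); nothing else holds it up.
- knob (a joint): Turn of the knob, counter-clockwise from above, rad; 0 at the start (bar along the cabinet's x), down in its open notch, where it cannot turn. Pulled up over 8 mm it turns freely to a stop at 1.68. The locking notch is at 0.90 to 1.35, elsewhere each time, unseen: within 0.08 of it the knob, if not held up, drops 8 mm by its spring and then turns no farther.
- knob_grip (a point): Grip point of the knob, on its axis, 28 mm above the rim; (-70, 0, 198) when bin is shut and knob down. The knob is an upright steel bar 32 long, 12 thick, 26 high (10 to 36 mm above the rim) on a round neck. The closed hasp's top face is 7 mm above the rim, 3 mm below the bar.
- tin: Small closed aluminium tin, 44 dia x 50, loose on the cabinet's roof near its left rear corner: leave alone. Origin at its underside.
- pot: Terracotta plant pot, rim 110 dia, 95 high, left of the cabinet: leave alone. Origin at its underside.
- jar: Glass jar, 60 dia x 85, right of the cabinet: leave alone. Origin at its underside.
- fork: Blue plastic hand fork about 260 long lying on the bench: leave alone. Origin at the underside of its neck.
- can: Aluminium watering can, 150 dia x 150 with a spout to 180 high: leave alone. Origin at its underside.
- hammer: Tack hammer, 260 long, lying on the bench: leave alone.
- driver: Stubby screwdriver, 120 long, lying loose on the cabinet's roof along its right edge: leave alone. Origin at its underside.

How it is judged:
By the outcome, as a careful person would: the job done as asked, in the order asked, and still so for the second after the job is handed in, with the robot touching nothing.
It also fails if it takes over 61 s, if anything falls off the work surface, if the arm or the gripper's body presses on something with over 40 N, if the wrist force passes 120 N, or if a joint passes its speed limit or range.

## Working session

There is one attempt and no reset: what is moved stays moved. The work goes in short steps, each a Python script; the robot and the scene stay as the last script left them, time stands still between calls to the robot, and variables do not carry over. Pictures are saved under pics/ and viewed, and the job is handed in when it is done.

```bash
mkdir -p pics; python3 - <<'E'
from workcell import vision,get_obs,bot
import cv2,numpy as np
for n in ["side","top","wrist"]:
    r=vision.read_camera(n); cv2.imwrite(f"pics/{n}0.png",cv2.cvtColor(r["frame"],cv2.COLOR_RGB2BGR))
    V=np.array(r["view"]);print(n,np.round(r["intrinsics"],1).tolist(),np.round(V,3).tolist(), np.round(-V[:3,:3].T@V[:3,3],3))
o=get_obs();print(o,bot.tcp_to_tips)
E
```

```text
side [[420.6, 0.0, 283.4], [0.0, 420.6, 203.3], [0.0, 0.0, 1.0]] [[0.969, -0.245, 0.009, -0.539], [-0.186, -0.757, -0.627, 0.143], [0.161, 0.606, -0.779, 1.247], [0.0, 0.0, 0.0, 1.0]] [ 0.348 -0.78   1.066]
top [[384.9, 0.0, 281.6], [0.0, 384.9, 218.3], [0.0, 0.0, 1.0]] [[-0.007, -1.0, -0.018, -0.024], [-0.996, 0.008, -0.087, 0.543], [0.087, 0.017, -0.996, 1.273], [0.0, 0.0, 0.0, 1.0]] [ 0.43  -0.051  1.314]
wrist [[296.8, 0.0, 283.4], [0.0, 296.8, 210.4], [0.0, 0.0, 1.0]] [[0.336, 0.942, -0.002, -0.625], [0.893, -0.318, 0.319, -0.041], [0.3, -0.109, -0.948, 0.38], [0.0, 0.0, 0.0, 1.0]] [0.133 0.617 0.372]
{'time_s': 0.15, 'joint_pos': array([ 1.22558430e+00,  3.53524398e-01,  1.63394859e+00, -2.25912086e-05,
        1.15519444e+00, -2.41179498e-03]), 'joint_vel': array([-7.00291805e-06, -1.95255187e-03, -2.99159168e-03,  8.12958261e-04,
       -3.37557526e-03,  1.02846123e-03]), 'joint_efforts': array([-1.47981586e-04, -6.05638719e+01, -3.42339492e+01,  6.40928010e-05,
        5.97426653e-03,  5.78341940e-06]), 'position': array([0.20997763, 0.58831334, 0.24771835]), 'orientation': array([ 0.69712147, -0.12066095,  0.12054391, -0.69637042]), 'wrist_force': array([-0.20831761, -0.38551271, -0.25070861]), 'ft_torque': array([-0.06353246, -0.04530111, -0.04098283]), 'gripper_width': 0.08515869929275018} 0.017
```

View pics/side0.png

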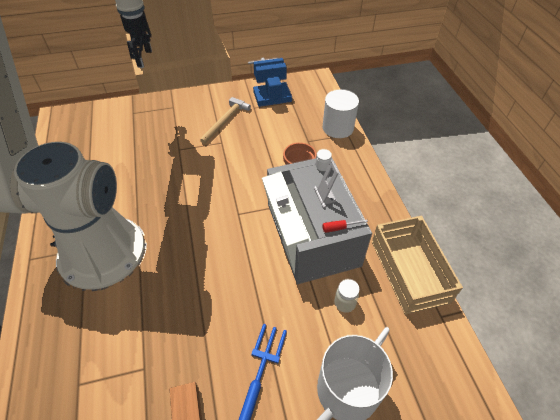

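View pics/top0.png

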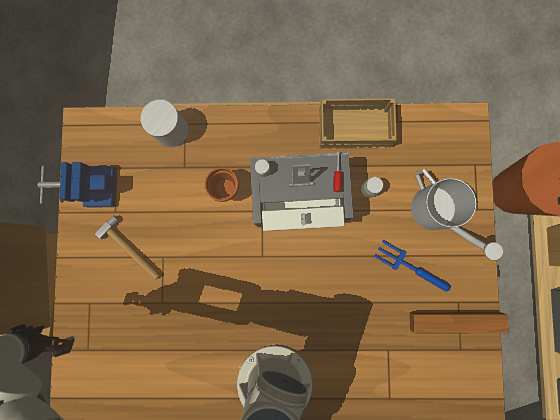

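```bash
python3 - <<'E'
import cv2
t=cv2.imread("pics/top0.png");cv2.imwrite("pics/top0c.png",cv2.resize(t[40:220,170:400],None,fx=3.4,fy=3.3,interpolation=cv2.INTER_CUBIC))
t=cv2.imread("pics/side0.png");cv2.imwrite("pics/side0c.png",cv2.resize(t[60:240,230:460],None,fx=3.4,fy=3.3,interpolation=cv2.INTER_CUBIC))
E
```

```text
(no output)
```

View pics/top0c.png

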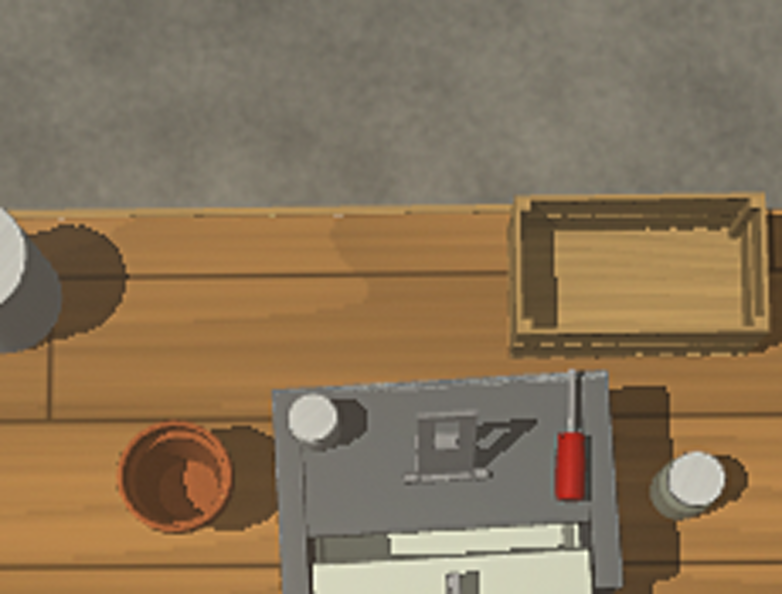

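View pics/side0c.png

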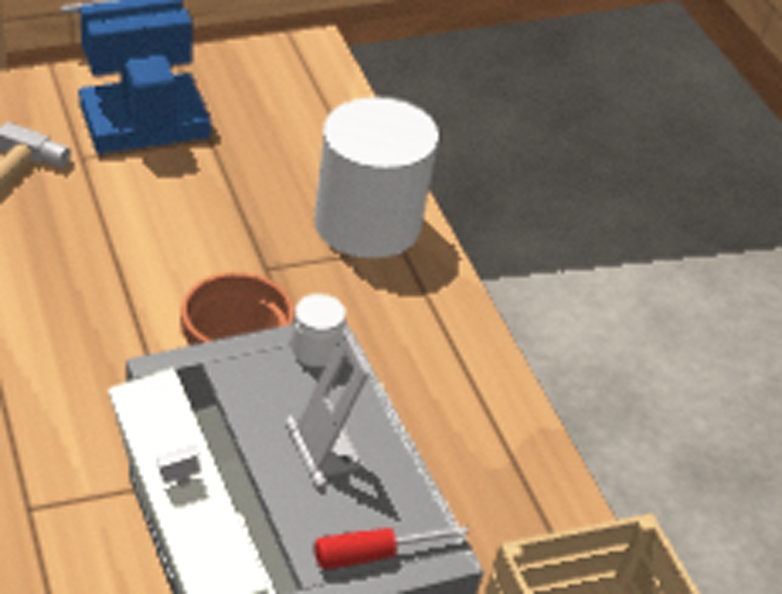

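```bash
python3 - <<'E'
import cv2
t=cv2.imread("pics/top0.png");cv2.imwrite("pics/top0d.png",cv2.resize(t[140:240,240:370],None,fx=6,fy=6,interpolation=cv2.INTER_CUBIC))
t=cv2.imread("pics/side0.png");cv2.imwrite("pics/side0d.png",cv2.resize(t[145:285,255:385],None,fx=4,fy=4,interpolation=cv2.INTER_CUBIC))
E
```

```text
(no output)
```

View pics/top0d.png

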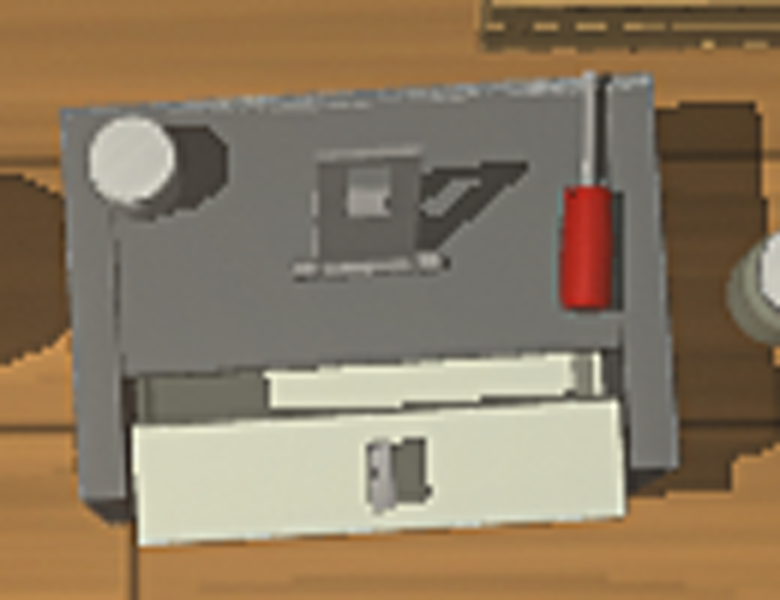

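View pics/side0d.png

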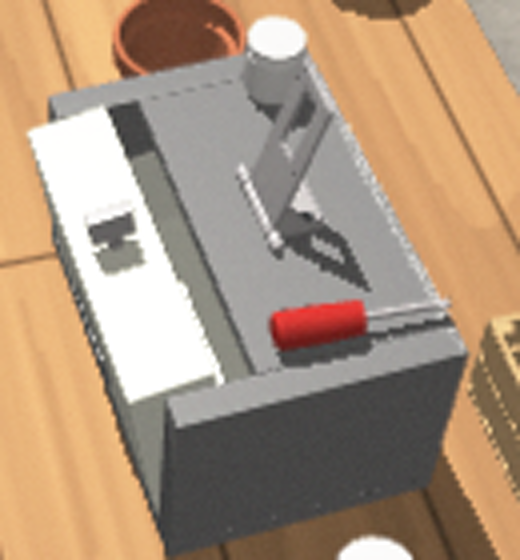

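```bash
cat > h.py <<'E'
import numpy as np
from workcell import vision,get_obs,bot,hand,kinematics
from scipy.optimize import least_squares
from scipy.spatial.transform import Rotation as R
def proj(r,P):
    P=np.atleast_2d(P);V=np.array(r["view"]);c=P@V[:3,:3].T+V[:3,3];u=c@np.array(r["intrinsics"]).T
    return u[:,:2]/u[:,2:]
def cab2w(p,x,y,a):
    p=np.atleast_2d(p);c,s=np.cos(a),np.sin(a)
    return np.c_[x+c*p[:,0]-s*p[:,1],y+s*p[:,0]+c*p[:,1],p[:,2]]
E
python3 - <<'E'
from h import *
T=vision.read_camera("top");S=vision.read_camera("side")
t=lambda *a:np.array(a)/6+[240,140]-.4
s=lambda *a:np.array(a)/4+[255,145]-.4
pts=[(T,(-.1,.15,.17),t(82,498)),(T,(.1,.15,.17),t(62,112)),(T,(.1,-.15,.17),t(652,78)),(T,(-.1,-.15,.17),t(678,468)),
(S,(-.1,-.15,.17),s(170,402)),(S,(.1,-.15,.17),s(466,345)),(S,(-.1,.15,.17),s(52,98)),]
f=lambda q:np.concatenate([(proj(r,cab2w(p,*q))[0]-m) for r,p,m in pts])
o=least_squares(f,[.6,-.05,0]);print(o.x,np.round(o.fun,1))
q=o.x
def bin(p,b):
    # p in shut frame
    d=np.array(p)-[-.1,0,.015];c,sn=np.cos(b),np.sin(b)
    return np.array([-.1,0,.015])+[c*d[0]-sn*d[2],d[1],sn*d[0]+c*d[2]]
bp=[(T,(-.1,.122,.17),t(140,545)),(T,(-.1,-.122,.17),t(626,516)),(T,(-.04,.122,.17),t(133,428)),(T,(-.04,-.122,.17),t(620,400)),
(S,(-.1,-.122,.17),s(130,402)),(S,(-.04,-.122,.17),s(220,376)),(S,(-.1,.122,.17),s(30,132)),(S,(-.04,.122,.17),s(103,108))]
g=lambda b:np.concatenate([(proj(r,cab2w(bin(p,b[0]),*q))[0]-m) for r,p,m in bp])
ob=least_squares(g,[.2]);print(ob.x,np.round(ob.fun,1))
hp=[(T,.024,t(318,152)),(T,-.024,t(422,147)),(S,.024,s(297,73)),(S,-.024,s(330,112))]
def tip(y,a):return (.01-.117*np.cos(a),y,.174+.117*np.sin(a))
k=lambda b:np.concatenate([(proj(r,cab2w(tip(y,b[0]),*q))[0]-m) for r,y,m in hp])
oh=least_squares(k,[1.9]);print(oh.x,np.round(oh.fun,1))
for n,p in [("rim",bin((-.1,0,.17),ob.x[0])),("hinge",(.01,0,.174)),("tip",tip(0,oh.x[0])),("knob",(-.07,0,.198))]: print(n,np.round(cab2w(p,*q),4))
E
```

```text
[ 0.62424882 -0.08516737  0.04165564] [-2.2 -0.  -1.6 -1.4 -0.8 -0.9 -0.9 -0.   0.5  5.6 -0.2  1.5 -1.3 -1.8]
[0.14833702] [-2.1 -0.6 -1.3  0.1 -2.  -1.2 -1.1 -0.7 -1.5 -0.9 -1.7 -1.8 -0.9 -1.5
  0.6 -1.8]
[1.83187572] [-1.5  0.5 -1.1  0.5  1.2 -3.8 -0.4 -0.5]
rim [[ 0.5014 -0.0903  0.1683]]
hinge [[ 0.6342 -0.0848  0.174 ]]
tip [[ 0.6644 -0.0835  0.287 ]]
knob [[ 0.5543 -0.0881  0.198 ]]
```

```bash
cat >> h.py <<'E'
def ori(yaw):
    c,s=np.cos(yaw),np.sin(yaw)
    return R.from_matrix(np.array([[c,0,-s],[s,0,c],[0,-1,0]])).as_quat()
E
python3 - <<'E'
from h import *
T=vision.read_camera("top");S=vision.read_camera("side")
t=lambda *a:np.array(a)/6+[240,140]-.4
s=lambda *a:np.array(a)/4+[255,145]-.4
def bin(p,b):
    d=np.array(p)-[-.1,0,.015];c,sn=np.cos(b),np.sin(b)
    return np.array([-.1,0,.015])+[c*d[0]-sn*d[2],d[1],sn*d[0]+c*d[2]]
def tip(y,a):return (.01-.117*np.cos(a),y,.174+.117*np.sin(a))
pts=[(T,(-.1,.15,.17),t(82,498)),(T,(.1,.15,.17),t(62,112)),(T,(.1,-.15,.17),t(652,78)),(T,(-.1,-.15,.17),t(678,468)),
(S,(-.1,-.15,.17),s(172,430)),(S,(.1,-.15,.17),s(466,345)),(S,(-.1,.15,.17),s(52,98)),]
bp=[(T,(-.1,.122,.17),t(140,545)),(T,(-.1,-.122,.17),t(626,516)),(T,(-.04,.122,.17),t(133,428)),(T,(-.04,-.122,.17),t(620,400)),
(S,(-.1,-.122,.17),s(130,402)),(S,(-.04,-.122,.17),s(220,376)),(S,(-.1,.122,.17),s(30,132)),(S,(-.04,.122,.17),s(103,108))]
hp=[(T,.024,t(318,152)),(T,-.024,t(422,147)),(S,.024,s(297,73)),(S,-.024,s(330,112))]
def f(v):
    q=v[:3];r=[]
    for c,p,m in pts:r.append(proj(c,cab2w(p,*q))[0]-m)
    for c,p,m in bp:r.append(proj(c,cab2w(bin(p,v[3]),*q))[0]-m)
    for c,y,m in hp:r.append(proj(c,cab2w(tip(y,v[4]),*q))[0]-m)
    return np.concatenate(r)
for w in (0,1):
    o=least_squares(f,[.6,-.05,0,.2,1.8],loss="soft_l1");print(o.x,np.round(o.fun,1))
for off in (0,np.pi,):
  for th in (0,.7,1.4):
    print(off,th,kinematics.solve_ik(cab2w((-.07,0,.2),*o.x[:3])[0],ori(o.x[2]+off+th)))
print(R.from_quat(get_obs()["orientation"]).as_matrix().round(2))
E
```

```text
[ 0.6226547  -0.0891554   0.05105844  0.14001193  1.84571475] [-0.5  0.9 -0.5 -0.4  0.1 -0.8  0.7 -0.   0.4  0.2  0.1  2.5 -1.9 -0.4
 -0.4 -0.2  0.4 -0.2 -0.5 -0.8  0.4 -1.  -0.7  0.6 -0.8 -0.3 -1.  -0.2
  0.5 -0.5 -0.2  0.7  0.2  0.4  1.5 -2.7  0.1  0.6]
[ 0.6226547  -0.0891554   0.05105844  0.14001193  1.84571475] [-0.5  0.9 -0.5 -0.4  0.1 -0.8  0.7 -0.   0.4  0.2  0.1  2.5 -1.9 -0.4
 -0.4 -0.2  0.4 -0.2 -0.5 -0.8  0.4 -1.  -0.7  0.6 -0.8 -0.3 -1.  -0.2
  0.5 -0.5 -0.2  0.7  0.2  0.4  1.5 -2.7  0.1  0.6]
0 0 [-1.68887338e-01  3.05864962e-01  1.81953439e+00 -4.44089210e-16
  1.01619330e+00 -1.79074211e+00]
0 0.7 [-1.68887338e-01  3.05864962e-01  1.81953439e+00 -4.44089210e-16
  1.01619330e+00 -2.49074211e+00]
0 1.4 None
3.141592653589793 0 [-1.68887338e-01  3.05864962e-01  1.81953439e+00 -4.44089210e-16
  1.01619330e+00  1.35085054e+00]
3.141592653589793 0.7 [-1.68887338e-01  3.05864962e-01  1.81953439e+00 -4.44089210e-16
  1.01619330e+00  6.50850544e-01]
3.141592653589793 1.4 [-1.68887338e-01  3.05864962e-01  1.81953439e+00 -4.44089210e-16
  1.01619330e+00 -4.91494556e-02]
[[ 0.94 -0.    0.34]
 [-0.34 -0.    0.94]
 [ 0.   -1.   -0.  ]]
```

```bash
cat >> h.py <<'E'
Q=(0.6227,-0.0892,0.051)
O=ori(Q[2]+np.pi)
C=lambda x,y,z:cab2w((x,y,z),*Q)[0]
def wf():
    f=get_obs()["wrist_force"];c,s=np.cos(Q[2]),np.sin(Q[2]);return np.round([c*f[0]+s*f[1],-s*f[0]+c*f[1],f[2]],2)
E
python3 - <<'E'
from h import *
bot.reach(C(-.165,-.062,.235),O); print(get_obs()["time_s"])
hand.move_gripper(0.0,60)
bot.servo_line(C(-.16,-.062,.157),velocity=.15)
print(get_obs()["time_s"],wf(),get_obs()["position"],C(-.16,-.062,.157)); b=wf()
bot.servo_line(C(-.13,-.062,.157),velocity=.15);print(wf()-b)
for x in np.arange(-.127,-.1,.003):
    bot.servo_line(C(x,-.062,.157),velocity=.06);d=wf()-b;print(round(x,3),d,get_obs()["time_s"])
    if abs(d[0])>9:break
S=vision.read_camera("side")
import cv2
cv2.imwrite("pics/side1.png",cv2.resize(cv2.cvtColor(S["frame"],cv2.COLOR_RGB2BGR)[100:300,230:410],None,fx=3,fy=3,interpolation=cv2.INTER_CUBIC))
E
```

```text
3.1333
4.575 [-0.41  0.22  0.55] [ 0.46640638 -0.15940317  0.15743877] [ 0.46606866 -0.15927585  0.157     ]
[-0.09  0.03 -0.35]
-0.127 [ 0.08  0.29 -0.35] 5.175
-0.124 [ 0.48  0.23 -0.89] 5.425
-0.121 [ 1.05 -0.58 -0.15] 5.675
-0.118 [ 0.46 -0.31 -0.49] 5.925
-0.115 [-0.83 -0.68  0.07] 6.175
-0.112 [ 1.01 -0.16  0.24] 6.425
-0.109 [-0.86  0.01 -0.73] 6.675
-0.106 [-13.8   -1.17   8.71] 6.925
```

View pics/side1.png

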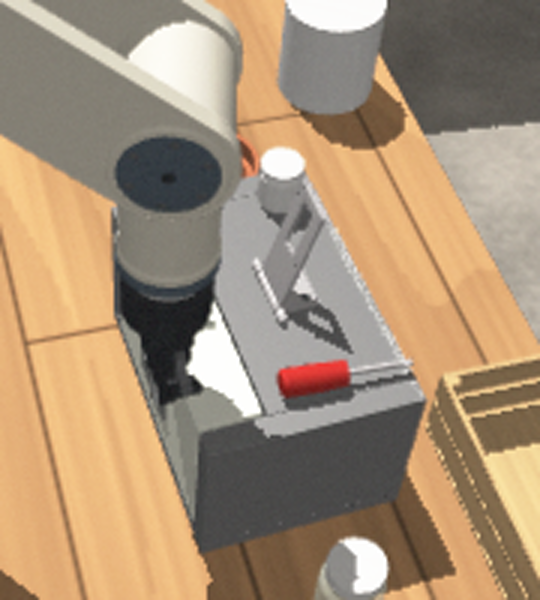

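```bash
python3 - <<'E'
from h import *
import cv2
bot.servo_line(C(-.1045,-.062,.157),velocity=.06);bot.dwell(.2);print(wf(),get_obs()["position"],C(-.1045,-.062,.157))
bot.servo_line(C(-.15,-.062,.157),velocity=.15)
bot.servo_line(C(-.15,-.02,.33),velocity=.3);print(wf(),get_obs()["time_s"])
for n in("side","wrist"):
  S=vision.read_camera(n)["frame"]
  if n=="side":S=cv2.resize(S[100:300,230:410],None,fx=3,fy=3,interpolation=cv2.INTER_CUBIC)
  cv2.imwrite(f"pics/{n}2.png",cv2.cvtColor(S,cv2.COLOR_RGB2BGR))
E
```

```text
[-18.79  -1.15  15.06] [ 0.51702507 -0.15648627  0.15664998] [ 0.5214965  -0.15644658  0.157     ]
[-1.1   0.25 -0.55] 8.6167
```

View pics/side2.png

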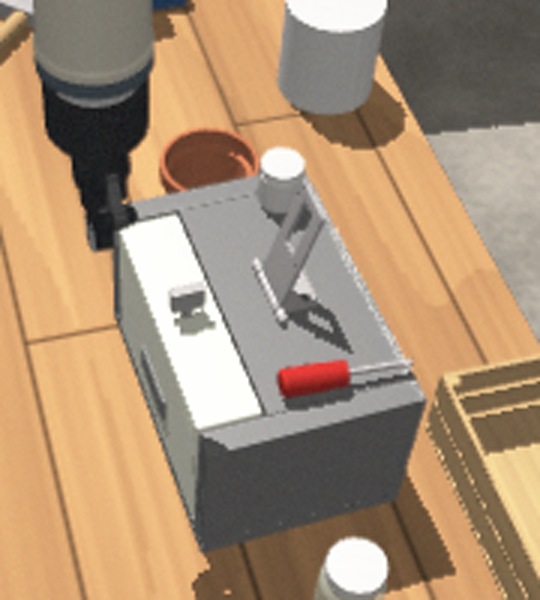

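View pics/wrist2.png

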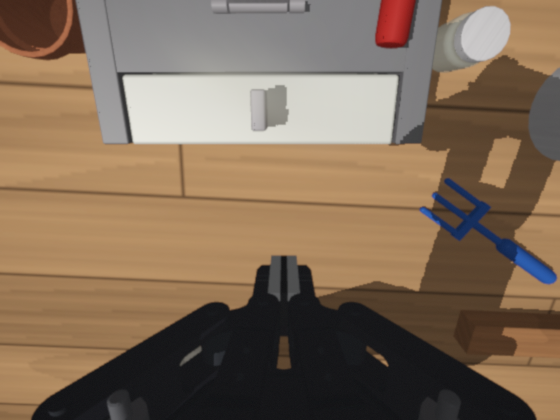

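```bash
python3 - <<'E'
import cv2
t=cv2.imread("pics/wrist2.png");cv2.imwrite("pics/wrist2a.png",cv2.resize(t[60:155,90:280],None,fx=4,fy=4,interpolation=cv2.INTER_CUBIC));cv2.imwrite("pics/wrist2b.png",cv2.resize(t[0:155,240:440],None,fx=3.9,fy=3.8,interpolation=cv2.INTER_CUBIC))
E
```

```text
(no output)
```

View pics/wrist2a.png

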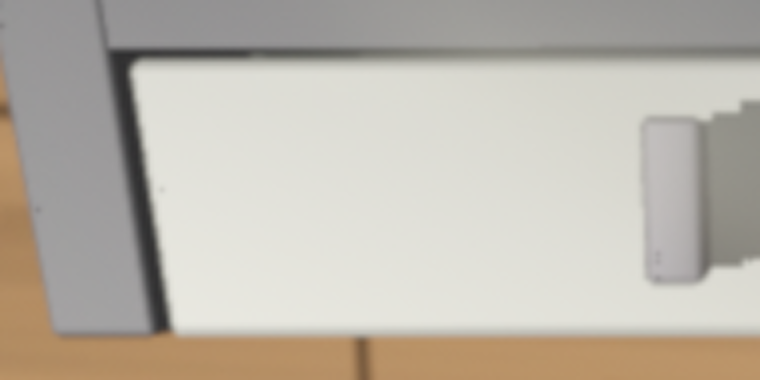

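View pics/wrist2b.png

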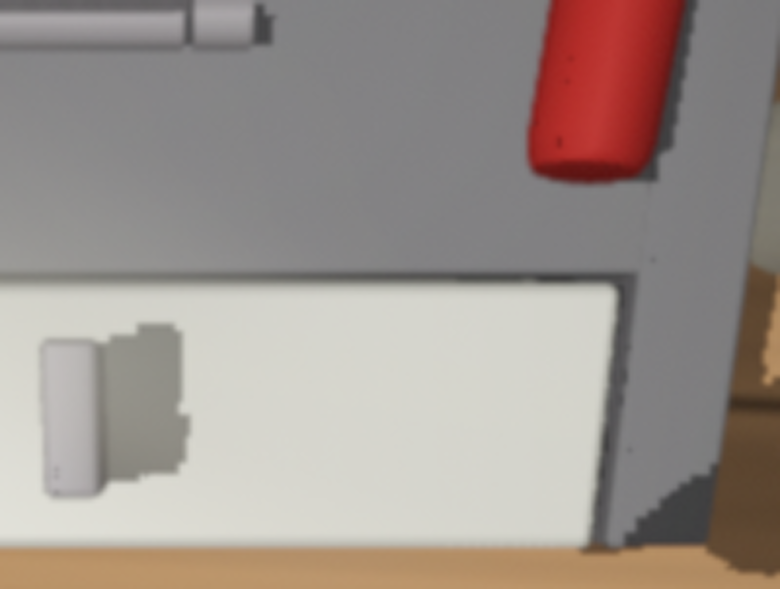

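```bash
python3 - <<'E'
from h import *
W=vision.read_camera("wrist")
a=lambda *p:np.array(p)/4+[90,60]-.37
b=lambda *p:np.array(p)/np.array([3.9,3.8])+[240,0]-.37
pts=[((-.1,.15,.17),a(56,335)),((-.1,.122,.17),a(172,333)),((-.04,.122,.17),a(130,58)),((-.1,-.122,.17),b(590,545)),((-.04,-.122,.17),b(620,284)),((-.1,-.15,.17),b(708,545)),
((-.054,.006,.206),a(644,118)),((-.086,.006,.206),a(648,282)),((-.054,-.006,.206),a(698,118)),((-.086,-.006,.206),a(700,282))]
f=lambda q:np.concatenate([(proj(W,cab2w(p,*q))[0]-m) for p,m in pts])
o=least_squares(f,Q);print(o.x,np.round(o.fun,1),np.round(f(Q),1))
E
```

```text
[ 0.62427916 -0.08774005  0.05102943] [-2.5  0.7 -1.5  1.2 -2.5 -0.5  1.9  0.9  2.4 -0.9  1.7  0.9 -1.1 -1.
 -0.6  1.1  1.  -1.   1.3  1. ] [-0.7  2.5  0.2  3.  -0.6  1.6  3.1  2.7  3.7  1.2  2.9  2.7  0.7  1.3
  1.1  3.2  2.8  1.3  3.1  3.2]
```

```bash
sed -i 's/^Q=.*/Q=(0.6245,-0.0878,0.051)/' h.py; python3 - <<'E'
from h import *
import cv2
bot.servo_line(C(-.11,0,.365),velocity=.3)
bot.servo_line(C(.085,0,.36),velocity=.3)
bot.servo_line(C(.085,0,.268),velocity=.25)
b=wf();print(b,get_obs()["time_s"])
def go(a,r,v=.15,m=.002):
    u=np.array([-np.cos(a),np.sin(a)]);n=np.array([np.sin(a),np.cos(a)])
    p=np.array([.010,.174])+r*u+m*n
    bot.servo_line(C(p[0]+.011,0,p[1]+.017),velocity=v)
for a in (1.75,1.57,1.35,1.15,.95):
    r=.045+.033*np.clip((a-.6)/.9,0,1)
    go(a,r); print(a,wf()-b,get_obs()["time_s"])
S=vision.read_camera("side")["frame"]
cv2.imwrite(f"pics/side3.png",cv2.cvtColor(cv2.resize(S[100:300,230:410],None,fx=3,fy=3,interpolation=cv2.INTER_CUBIC),cv2.COLOR_RGB2BGR))
E
```

```text
[1.08 0.11 1.19] 10.425
1.75 [-0.5   0.04 -1.48] 10.9
1.57 [-1.15  0.14 -0.88] 11.15
1.35 [-0.78 -0.56 -1.52] 11.4167
1.15 [-1.65  0.93 -0.65] 11.6667
0.95 [-12.58  -0.28  17.66] 11.9167
```

View pics/side3.png

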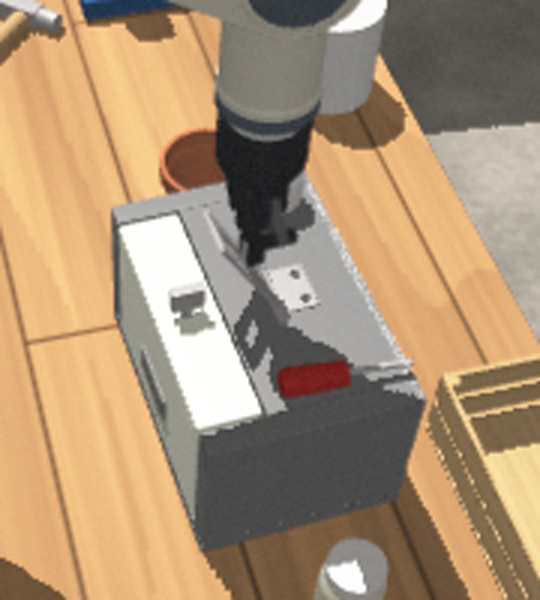

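```bash
python3 - <<'E'
from h import *
import cv2
def go(a,r,v=.15,m=.002):
    u=np.array([-np.cos(a),np.sin(a)]);n=np.array([np.sin(a),np.cos(a)])
    p=np.array([.010,.174])+r*u+m*n
    bot.servo_line(C(p[0]+.011,0,p[1]+.017),velocity=v)
go(1.0,.064,.1);print(wf())
go(1.0,.064,.15,.022);print(wf())
go(1.0,.042,.15,.012);print(wf())
for a in (.85,.65,.45,.3):
    go(a,.042,m=.003);print(a,wf(),get_obs()["time_s"])
S=vision.read_camera("side")["frame"]
cv2.imwrite(f"pics/side4.png",cv2.cvtColor(cv2.resize(S[100:300,230:410],None,fx=3,fy=3,interpolation=cv2.INTER_CUBIC),cv2.COLOR_RGB2BGR))
E
```

```text
[ 0.22 -0.41  0.26]
[-1.07  1.   -0.7 ]
[ 0.85 -0.74 -0.64]
0.85 [-0.13 -1.33  0.42] 13.0583
0.65 [-0.08 -0.06  0.21] 13.3083
0.45 [ 0.48 -0.22 -0.36] 13.5583
0.3 [-0.02  0.5  -0.71] 13.8083
```

View pics/side4.png

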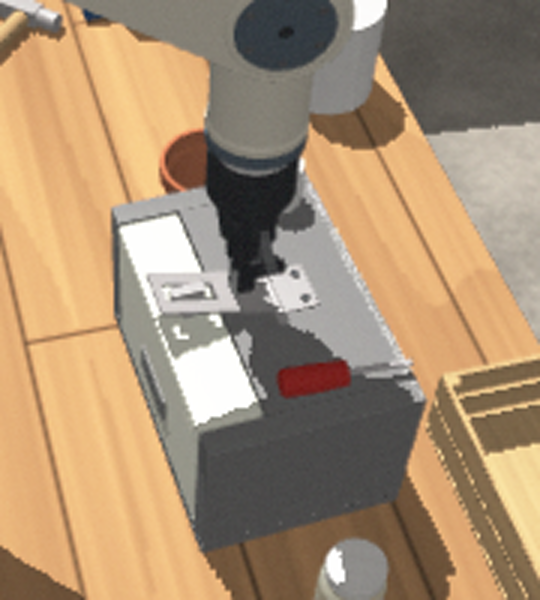

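```bash
python3 - <<'E'
from h import *
import cv2
bot.servo_line(C(-.023,0,.201),velocity=.1)
b=wf();print(b)
for z in (.198,.196,.194,.192,.190):
    bot.servo_line(C(-.023,0,z),velocity=.05);print(z,wf(),get_obs()["position"][2])
    if wf()[2]>12:break
bot.servo_line(C(-.023,0,.25),velocity=.25)
bot.servo_line(C(-.14,0,.32),velocity=.3)
print(get_obs()["time_s"])
for n in("side","wrist"):
  S=vision.read_camera(n)["frame"]
  S=cv2.resize(S[100:300,230:410],None,fx=3,fy=3,interpolation=cv2.INTER_CUBIC) if n=="side" else cv2.resize(S[:180,180:380],None,fx=3.3,fy=3.3,interpolation=cv2.INTER_CUBIC)
  cv2.imwrite(f"pics/{n}5.png",cv2.cvtColor(S,cv2.COLOR_RGB2BGR))
E
```

```text
[-0.56 -0.64  0.06]
0.198 [-0.53 -0.47  0.23] 0.19775570120169653
0.196 [-0.34  1.11 -0.63] 0.1958620914275448
0.194 [0.11 0.41 0.77] 0.19410377564811088
0.192 [-5.77  1.84 16.61] 0.19388874410722898
16.1
```

View pics/side5.png

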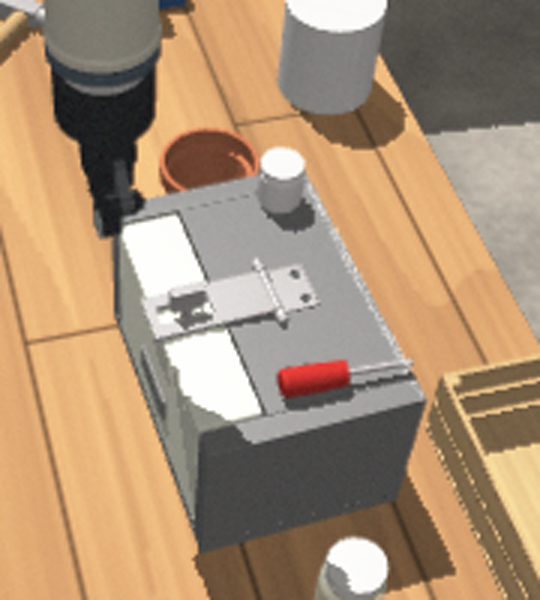

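View pics/wrist5.png

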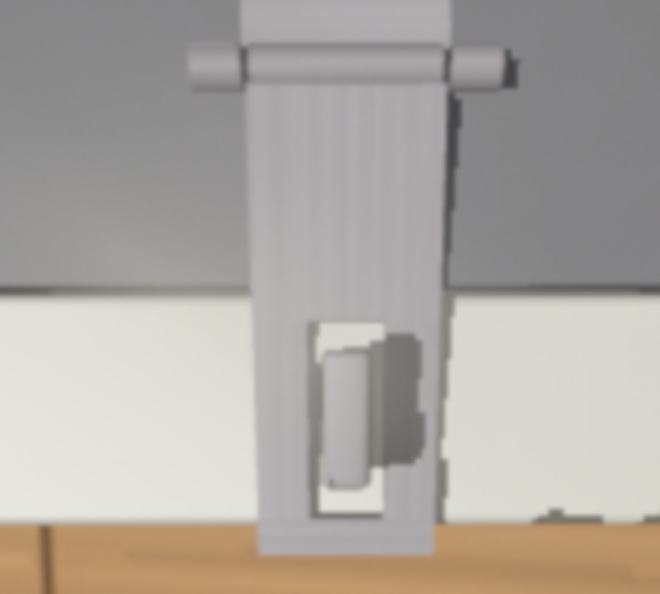

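```bash
python3 - <<'E'
from h import *
import cv2
W=vision.read_camera("wrist")
print((proj(W,C(-.07,0,.206))[0]-[180,0]+.35)*3.3, (proj(W,C(.01,0,.179))[0]-[180,0]+.35)*3.3)
hand.move_gripper(.045,40)
bot.servo_line(C(-.07,0,.25),velocity=.25)
bot.servo_line(C(-.07,0,.201),velocity=.12);b=wf();print(b,get_obs()["time_s"])
W=vision.read_camera("wrist")["frame"]
cv2.imwrite("pics/wrist6.png",cv2.cvtColor(W,cv2.COLOR_RGB2BGR))
E
```

```text
[348.32717971 422.41282063] [348.19952985  60.06406844]
[-0.38  0.35  0.29] 17.8583
```

View pics/wrist6.png

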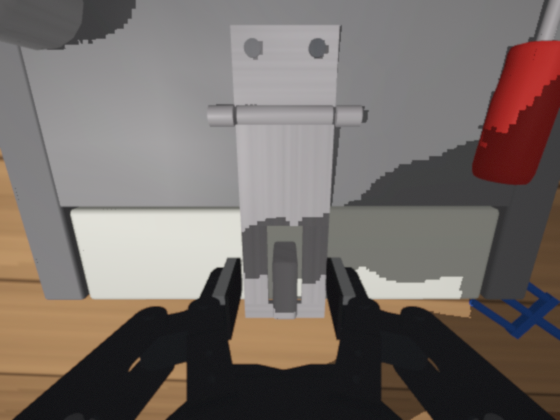

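```bash
python3 - <<'E'
from h import *
import cv2
b=wf()
hand.move_gripper(0.0,50);print(wf()-b,get_obs()["gripper_width"],get_obs()["time_s"])
p=get_obs()["position"];print(p-C(-.07,0,.201))
for dz in (.004,.010):
    bot.servo_line(C(-.07,0,.201+dz),velocity=.04);bot.dwell(.1);print(dz,wf()-b,get_obs()["position"][2]-p[2],get_obs()["gripper_width"],get_obs()["time_s"])
S=vision.read_camera("side")["frame"]
cv2.imwrite(f"pics/side7.png",cv2.cvtColor(cv2.resize(S[150:250,260:360],None,fx=5,fy=5,interpolation=cv2.INTER_CUBIC),cv2.COLOR_RGB2BGR))
E
```

```text
[-2.05 -2.02  5.54] 0.01123609806696276 18.3
[ 0.00045326 -0.00043996  0.00088872]
0.004 [ 2.27 -4.85 -4.46] 0.00294789202342563 0.011410616178397054 18.65
0.01 [ 1.4  -4.7  -4.54] 0.008669547754888651 0.011103793142294318 19.05
```

View pics/side7.png

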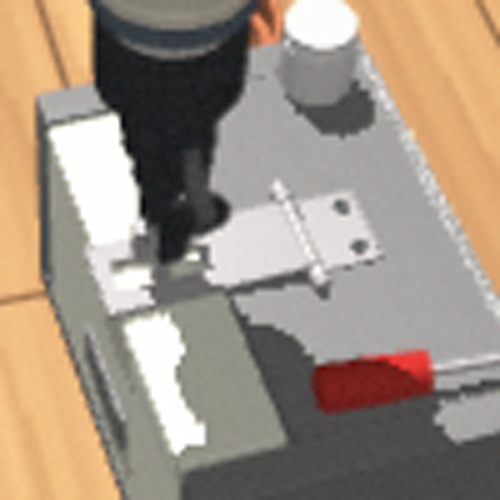

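```bash
cat >> h.py <<'E'
KY=-.001
def knob(th,z):
    j=kinematics.solve_ik(C(-.07,KY,z),ori(Q[2]+np.pi+th)); bot.goto_joints(j)
def st(s=""):
    o=get_obs();print(s,wf(),"tz",round(o["ft_torque"][2],2),"z",round(o["position"][2],4),"w",round(o["gripper_width"],4),"j6",round(o["joint_pos"][5],3),"t",o["time_s"])
E
python3 - <<'E'
from h import *
j0=get_obs()["joint_pos"][5]
bot.servo_line(C(-.07,KY,.2125),velocity=.04);st()
for th in (.15,.4,.7):
    knob(th,.2125);st(th)
    print(j0-get_obs()["joint_pos"][5])
    if abs(get_obs()["ft_torque"][2])>1.:break
E
```

```text
[ 1.76 -0.72 -4.62] tz -0.03 z 0.2122 w 0.0111 j6 1.352 t 19.35
0.15 [ 1.74  0.9  -4.33] tz 0.0 z 0.2123 w 0.0111 j6 1.206 t 19.6167
0.14812953591855615
0.4 [ 2.08  4.13 -4.2 ] tz -0.0 z 0.2124 w 0.0112 j6 0.959 t 19.9667
0.3950473562006208
0.7 [ 1.12  4.57 -4.44] tz 0.04 z 0.2124 w 0.011 j6 0.66 t 20.3583
0.6936651274751214
```

```bash
python3 - <<'E'
from h import *
for th in (.86,.96,1.06,1.16,1.26,1.36):
    knob(th,.2125)
    bot.servo_line(C(-.07,KY,.2070),velocity=.04);bot.dwell(.1);st(th)
    if get_obs()["position"][2]<.2082: print("drop");break
    bot.servo_line(C(-.07,KY,.2125),velocity=.05)
E
```

```text
0.86 [-3.11  4.64 12.13] tz -0.05 z 0.2088 w 0.0111 j6 0.501 t 21.025
0.96 [-4.08  5.42 12.06] tz 0.05 z 0.2087 w 0.011 j6 0.399 t 21.925
1.06 [-4.39  4.23 11.94] tz -0.02 z 0.2085 w 0.0112 j6 0.298 t 22.825
1.16 [-4.04  5.53 10.4 ] tz 0.06 z 0.2083 w 0.0114 j6 0.197 t 23.725
1.26 [ 0.13  4.79 -4.44] tz 0.18 z 0.2064 w 0.0109 j6 0.097 t 24.625
drop
```

```bash
python3 - <<'E'
from h import *
KYo=ori(Q[2]+np.pi+1.26)
for z in (.204,.202,.2005,.199,.1975):
    bot.servo_line(C(-.07,KY,z),velocity=.04);bot.dwell(.1);st(z)
    if wf()[2]>6: break
# feel: small turn attempt
knob(1.32,z);st("+")
knob(1.26,z);st("0")
E
```

```text
0.204 [ 0.27  4.65 -2.55] tz 0.2 z 0.2036 w 0.0109 j6 0.097 t 24.975
0.202 [ 1.03  4.97 -2.51] tz 0.22 z 0.2018 w 0.0111 j6 0.097 t 25.325
0.2005 [-3.09  6.41  8.19] tz 0.2 z 0.2016 w 0.0113 j6 0.097 t 25.675
+ [-3.    6.07  9.23] tz 0.01 z 0.2016 w 0.011 j6 0.037 t 25.925
0 [-3.12  6.14  8.96] tz 0.26 z 0.2016 w 0.011 j6 0.097 t 26.175
```

```bash
python3 - <<'E'
from h import *
import cv2
knob(1.31,.2015);st()
hand.move_gripper(.045);st("open")
bot.servo_line(C(-.07,KY,.26),velocity=.12)
bot.reach(C(-.15,0,.32),O);st()
for n in("side","wrist"):
  S=vision.read_camera(n)["frame"]
  S=cv2.resize(S[140:250,260:370],None,fx=5,fy=5,interpolation=cv2.INTER_CUBIC) if n=="side" else cv2.resize(S[:180,180:380],None,fx=3.3,fy=3.3,interpolation=cv2.INTER_CUBIC)
  cv2.imwrite(f"pics/{n}8.png",cv2.cvtColor(S,cv2.COLOR_RGB2BGR))
E
```

```text
[ 0.52  5.3  -0.11] tz -0.02 z 0.2018 w 0.011 j6 0.047 t 26.425
open [-0.1   0.62 -0.72] tz 0.0 z 0.2016 w 0.0446 j6 0.043 t 26.85
 [-0.2   0.43  0.22] tz 0.02 z 0.3194 w 0.0449 j6 1.317 t 28.6583
```

View pics/side8.png

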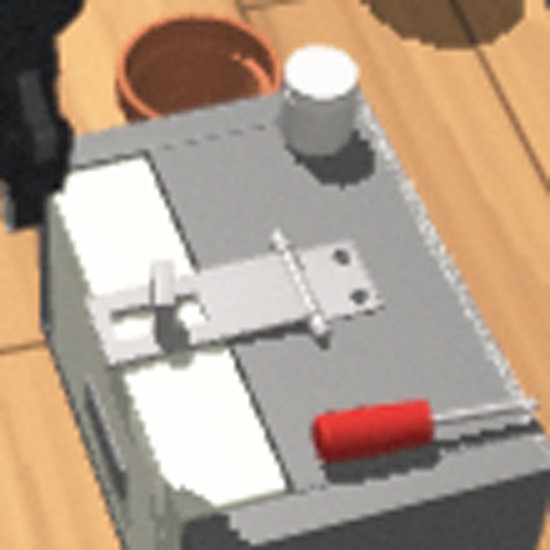

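View pics/wrist8.png

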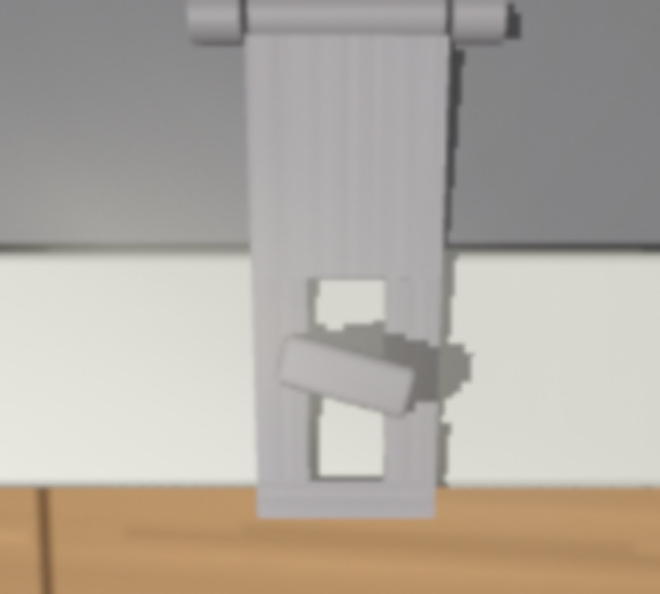

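```bash
python3 -c "
from workcell import hand_in;print(hand_in())"
```

```text
the job is handed in; nothing more can be done
None
```

I shut the bin, swung the hasp down over the knob and locked the knob, then handed the job in at about 29 s of the 61 s allowed.

- **Bin:** I pushed its front plate to the hard stop; the sideways force rose to about 19 N. The picture afterwards shows it closed up against the roof edge.
- **Hasp:** I swung it over from behind and pressed it flat. It stopped at 0.1767 m, against 0.177 m expected, with the knob up through the slot. On the way over, the fingertip caught the slot's inner edge at about 22 N. I backed off and carried on, pressing on the solid part.
- **Knob:** I lifted it about 10 mm and turned it, then lowered it to feel for the notch. It rode on the flat at 0.86, 0.96, 1.06 and 1.16 rad, and dropped at 1.26.
- **Knob fully down:** I followed it down until it stopped at the same height as in its open notch, within about 0.3 mm. The twisting load vanished near 1.31–1.32 rad, and the last wrist picture shows the bar at about 1.32 rad.
- **Last checks:** With the gripper clear and nothing touching, the pictures show the bin shut, the hasp flat and the knob across the slot. The tin, driver and pot look untouched. The jar, can, fork and hammer were not in the last pictures, but the arm was not moved near them.

I did not test the lock by pulling on the bin. The wrist camera and the side and top cameras placed the cabinet about 2 mm apart. The point where the finger met the shut bin supported the wrist camera's position, so I used that one.

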